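Tea infuser to the second mug

TASK

Brew the second cup with the same infuser: lift the steel tea infuser out of the mug it hangs in, carry it over the row of red canisters on the wooden tray to the other, empty mug, and hold it there ready to be lowered once I have poured the water: upright, centred over the mug's opening, with its underside about 2 cm above the rim and touching nothing but the gripper. Do not knock the canisters or push or tip either mug, and never let the infuser touch the empty mug. Finish while still holding the infuser there in the gripper; do not put it down or let go.

Things in the scene. Friction and masses are not known exactly. Their poses are not given: they have to be found in the camera images.
- infuser: the tea infuser, about 85 to 170 g, one rigid piece, round about its z axis: a perforated steel basket 50 mm in diameter and 55 mm high; above it a flat steel lid 100 mm in diameter and 4 mm thick; on top an upright black cylindrical grip 20 mm in diameter and 50 mm high. 109 mm high in all. Origin: centre of the basket's underside; z up along the grip. At the start the lid lies loose on the rim of the brewing mug and the basket hangs inside it, 55 mm below the rim.
- infuser_grip (a point): centre of the infuser's black grip, 84 mm above the basket's underside and 25 mm above the lid's upper face (the grip runs from 59 to 109 mm above the underside)
- infuser_foot (a point): centre of the underside of the infuser's basket
- brew_mug: the white patterned mug in which the infuser hangs at the start: loose, 95 mm high, body about 92 mm across, handle towards its -y. Origin on its underside, 16.5 mm from the body's centre line towards the handle. The two mugs look the same; either may stand left or right of the canisters, handle turned any way
- brew_mug_rim (a point): centre of the brewing mug's opening, at rim height (95 mm above the worktop)
- empty_mug: the other, empty mug, same kind: loose, 95 mm high, body about 92 mm across, opening about 80 mm across, handle towards its -y. Origin on its underside, 16.5 mm from the body's centre line towards the handle
- empty_mug_rim (a point): centre of the empty mug's opening, at rim height (95 mm above the worktop); its z points up
- tray: fixed low wooden tray, 345 mm long (its x, roughly away from the robot) and 116 mm wide (its y), base 8 mm thick, rim 14 mm high; it stands between the two mugs. Origin: centre of its underside
- canister_1: red storage canister with a pale lid, 105 mm in diameter, 176 mm high, loose, 0.8 kg, standing on the tray in a row of three along the tray's x (their tops 184 mm above the worktop). Origin: centre of its underside
- canister_2: red storage canister with a pale lid, 105 mm in diameter, 176 mm high, loose, 0.8 kg, standing on the tray in a row of three along the tray's x (their tops 184 mm above the worktop). Origin: centre of its underside
- canister_3: red storage canister with a pale lid, 105 mm in diameter, 176 mm high, loose, 0.8 kg, standing on the tray in a row of three along the tray's x (their tops 184 mm above the worktop). Origin: centre of its underside
Not all that is in view belongs to the job. What is shaped like the infuser but pink is not meant.

How it is judged:
By the outcome, as a careful person would: the job done as asked, in the order asked, and still so for the second after the job is handed in, while the arm keeps its last pose, push and grip.
It also fails if it takes over 43 s, if anything falls off the work surface, if the arm or the gripper's body presses on something with over 40 N, if the wrist force passes 120 N, or if a joint passes its speed limit or range.

ROBOT

A 7-joint arm with a two-finger parallel gripper is mounted at the origin on a cart in front of the work surface, level with it; the furniture and walls round the work are solid. World frame = base frame: x ahead of the robot, y to its left, z up, the work surface at z = 0. Lengths are in m, angles in rad, forces in N, time in s.
With the tool pointing down it reaches from about 0.4 to 0.875 m from the base axis. Payload 4.4 kg.
Tool frame: the origin (TCP) lies at the very end of the fingers, on their centre line; the grasp point (between the pads) lies 19 mm behind it; x points along the fingers, y is the direction in which the jaws open and shut, and the axes are right-handed (so a half turn about x gives the same grasp; the last joint's range is limited). The gripper opens to 85 mm and grips with 20 to 120 N. Pads are 22 mm wide; open, the fingers measure 114 mm over their backs; the gripper's body (76 mm by 85 mm) begins 54 mm behind the grasp point. The pads swing forward as they close: fully open they stand 13 mm farther back than shut.
Start: joints at [-1.326, 0.628, 0.038, 1.517, -0.027, 0.996, -0.02], TCP at [0.199, 0.619, 0.231] pointing down, gripper open.
Joint ranges: [-3.06, 3.06], [-0.37, 2.12], [-1.25, 1.32], [0.18, 2.47], [-1.1, 4.24], [0.23, 1.98], [-2.94, 2.94]. Speed limits (rad/s): [2.57, 2.57, 3.14, 3.14, 3.14, 3.14, 3.14].

INTERFACE

Orientations are given as a 3x3 rotation matrix whose columns are the frame's x, y, z axes.
In Python, from bench import * gives the robot as it stands. The module is installed in compiled form; this text tells all that it offers.
- The arm moves only by the shell command python3 -m crank 'ROWS' [OPENING] [FORCE]. ROWS is JSON, a list of rows, each a list of 6 numbers: the shift along the tool's x, y, z each as a share of 0.25 m, from -1 to 1, then the turn, a rotation vector about the tool's x, y, z each as a share of 90 degrees, from -1 to 1. A call has exactly 5 rows; each row shifts and turns the pose as measured when the row begins, along the tool's axes as they then stand; what a row does not reach is not made up. A row lasts 1/8 s, in which the tool goes at most 62.5 mm and 10.7 degrees, less where a joint would pass 70% of its speed; a pose out of reach is approached as far as the arm can. A call with a number of a shift or a turn outside -1 to 1 is refused whole. A call with a gripper value outside its range is refused whole. OPENING is the opening, from 0 (shut) to 1 (fully open), set as the call begins (- or left out, the last holds). The fingers move at their own pace and stop on an object; FORCE is the grip in N (left out, the last holds). Time passes only in rows, so rows that do not move let the fingers close, or fill a call up. It gives the time, the measured TCP pose, the force and the opening at its end, in the units of the state.
- state(): the state, without advancing time (a new reading comes with each control period).
- read_camera(name): name is "scene" or "top"; returns (picture, depth): 480x640x3 uint8, blue, green, red; 480x640 float32, m along the optical axis (not along the pixel's ray), 0 where there is no reading.
- camera_model(name): a dict with "camera_matrix" (3x3 intrinsics, pixels), "T" (4x4, takes a point from camera to world coordinates). Camera axes: x right, y down, z forward; pixel columns grow to the right and rows downward; lengths in m; the calibration is good to about 2 mm. A picture is of the moment at which its call begins. camera_model takes no time and is no camera call.
- hand_in(): hands the job in, once; it reports no verdict.
The state is a dict: "time": time; "joints": joint angles; "dq": joint speeds; "effort": joint torques, N m; "position": TCP position; "eef_rot": TCP orientation; "force": force on the tool from outside, world axes, zero at the start; "wrist_torque": the same for the moment, N m; "width": opening from 0.0 (shut) to 1.0 (fully open).
Only numpy, scipy, OpenCV 4.12 (cv2) and the standard library are available. Lean on these libraries where they do the work, as an engineer would, in place of code of your own. Each camera call takes 0.05 s, during which the arm holds its last target.

## Working session

There is one attempt and no reset: what is moved stays moved. The work goes in short steps, Python scripts to look and compute and a shell command to move; the robot and the scene stay as the last step left them, time stands still between calls to the robot, and variables do not carry over. Pictures are saved under pics/ and viewed, and the job is handed in when it is done.

```bash
mkdir -p pics; python3 - <<'E'
from bench import *
import cv2,numpy as np
s=state()
for k in s: print(k,np.round(s[k],3).tolist())
for n in("scene","top"):
    p,d=read_camera(n); cv2.imwrite(f"pics/{n}0.png",p); np.savez(f"{n}0.npz",p=p,d=d)
    m=camera_model(n); print(np.round(m["camera_matrix"],1).tolist(),np.round(m["T"],3).tolist())
E
```

```text
time 0.0
joints [-1.326, 0.629, 0.038, 1.518, -0.027, 0.996, -0.02]
dq [-0.0, -0.002, -0.002, 0.001, -0.0, -0.001, -0.0]
effort [0.001, -56.34, 1.226, -19.345, 0.011, 0.011, -0.0]
position [0.199, 0.618, 0.23]
eef_rot [[-0.001, 0.306, 0.952], [-0.002, 0.952, -0.306], [-1.0, -0.002, 0.0]]
force [0.255, 0.014, -0.619]
wrist_torque [0.022, -0.072, 0.012]
width 1.003
[[599.4, 0.0, 318.5], [0.0, 599.4, 235.9], [0.0, 0.0, 1.0]] [[0.733, -0.278, 0.62, -0.37], [-0.679, -0.33, 0.655, -0.856], [0.022, -0.902, -0.431, 0.718], [0.0, 0.0, 0.0, 1.0]]
[[593.9, 0.0, 325.8], [0.0, 593.9, 240.7], [0.0, 0.0, 1.0]] [[0.426, -0.704, 0.569, -0.193], [-0.904, -0.344, 0.252, -0.264], [0.019, -0.621, -0.783, 1.02], [0.0, 0.0, 0.0, 1.0]]
```

View pics/scene0.png

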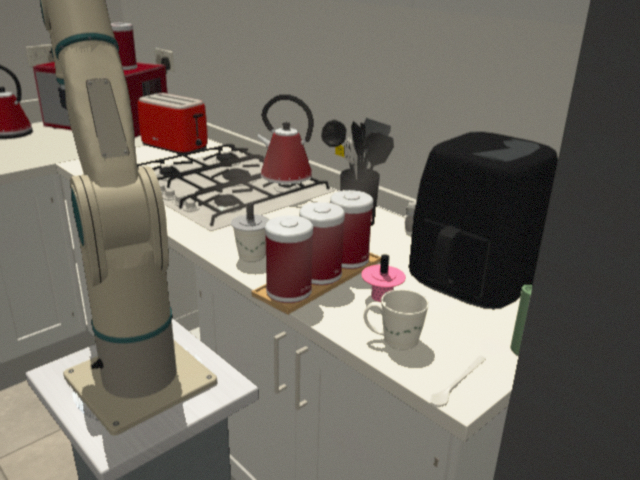

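View pics/top0.png

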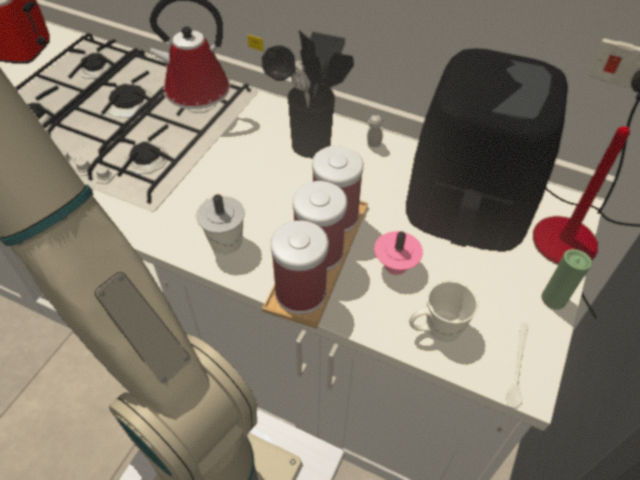

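The steel infuser could be confused with the pink lookalike at top (400,248) / scene (384,272) or the canister lid knobs at top (299,242), (319,200) and (338,160). By the description, my choice is the steel lid with a black grip on the left mug, at top (220,210) / scene (250,220). The empty mug is at top (450,308). I'll check this in a close crop.

```bash
python3 - <<'E'
import cv2,numpy as np
p=np.load("top0.npz")["p"]
a=cv2.resize(p[180:260,180:260],(400,400),interpolation=cv2.INTER_CUBIC)
b=cv2.resize(p[270:350,400:480],(400,400),interpolation=cv2.INTER_CUBIC)
cv2.imwrite("pics/c1.png",np.hstack([a,b]))
E
cat > h.py <<'E'
import numpy as np
from bench import *
def world(n,d,mask=None):
    m=camera_model(n);K=m["camera_matrix"];T=m["T"]
    v,u=np.mgrid[:480,:640]
    P=np.stack([(u-K[0,2])/K[0,0]*d,(v-K[1,2])/K[1,1]*d,d],-1)
    W=P@T[:3,:3].T+T[:3,3]; W[d==0]=np.nan
    return W
def proj(n,X):
    m=camera_model(n);K=m["camera_matrix"];T=np.linalg.inv(m["T"])
    c=T[:3,:3]@np.array(X)+T[:3,3];c=K@c;return c[:2]/c[2]
def circ(xy):
    from scipy.optimize import least_squares
    f=least_squares(lambda q:np.hypot(*(xy-q[:2]).T)-q[2],[*xy.mean(0),.045],loss='soft_l1',f_scale=.002)
    return f.x,np.median(abs(f.fun))
E
python3 - <<'E'
from h import *
import cv2
for n,boxes in(("top",dict(inf=(190,190,250,260),emp=(415,275,485,345),can=(265,140,370,310),pink=(370,225,430,280))),("scene",dict(inf=(225,200,275,265),emp=(375,280,435,350),can=(260,185,380,300),pink=(355,250,410,305)))):
    z=np.load(n+"0.npz");W=world(n,z["d"]);p=z["p"].astype(int)
    print(n)
    for k,(a,b,c,d) in boxes.items():
        w=W[b:d,a:c].reshape(-1,3);col=p[b:d,a:c].reshape(-1,3);ok=np.isfinite(w[:,0]);w=w[ok];col=col[ok]
        zz=w[:,2]
        if k=="can":
            top=w[(zz>.165)&(zz<.19)]; print("can",len(top),top.min(0).round(3),top.max(0).round(3))
            # 3 clusters
            import cv2
            _,l,cen=cv2.kmeans(top[:,:2].astype(np.float32),3,None,(3,50,1e-4),5,cv2.KMEANS_PP_CENTERS)
            for i in range(3): print(circ(top[l[:,0]==i,:2])if 0 else cen[i].round(3), np.percentile(zz,99.8).round(3))
        else:
            print(k,"zhist",np.histogram(zz,np.arange(-.02,.2,.01))[0])
            for lo,hi in((.09,.104),(.115,.155),(.05,.07)):
                s=w[(zz>lo)&(zz<hi)]
                if len(s)>8: print("  ",lo,len(s),s.mean(0).round(3),s.min(0).round(3),s.max(0).round(3))
E
```

```text
top
inf zhist [   0 1263  777   74   76   66   92   98   97  112   89  858  399   38
   33   31   70    5    0    0    0]
   0.09 1213 [0.441 0.255 0.099] [0.395 0.209 0.091] [0.499 0.308 0.104]
   0.115 158 [0.443 0.256 0.137] [0.434 0.248 0.116] [0.455 0.268 0.152]
   0.05 195 [0.421 0.237 0.06 ] [0.404 0.215 0.05 ] [0.461 0.284 0.07 ]
emp zhist [   0 1331 1104  227  255  219  241  242  263  301  383  313    0    0
    0    0    0    0    0    0    0]
   0.09 313 [ 0.455 -0.237  0.093] [ 0.407 -0.283  0.09 ] [ 0.501 -0.191  0.099]
   0.05 505 [ 0.46  -0.238  0.06 ] [ 0.409 -0.278  0.05 ] [ 0.497 -0.196  0.07 ]
can 5682 [ 0.343 -0.002  0.165] [0.664 0.126 0.189]
[0.498 0.059] 0.185
[0.391 0.048] 0.185
[0.606 0.069] 0.185
pink zhist [   0 1005  642   59   43   30   21  842  477   26   34   30   70    6
    0    0    0    0    0    0    0]
   0.09 43 [ 0.545 -0.099  0.098] [ 0.54  -0.107  0.09 ] [ 0.552 -0.089  0.104]
   0.05 1319 [ 0.546 -0.099  0.059] [ 0.499 -0.147  0.05 ] [ 0.645 -0.048  0.07 ]
scene
inf zhist [  0 179 957 122 126 188 179 100 105 104 109 264 318  63  66  65  75  3
[... 181 characters left out ...]
.232 0.06 ] [0.403 0.21  0.05 ] [0.466 0.28  0.07 ]
emp zhist [   0  295 1150  184  248  218  196  377  413  359  419  323    0    0
    0    0    0    0    0    0    0]
   0.09 323 [ 0.455 -0.236  0.094] [ 0.407 -0.285  0.09 ] [ 0.502 -0.19   0.099]
   0.05 790 [ 0.471 -0.214  0.06 ] [ 0.409 -0.282  0.05 ] [ 0.614 -0.103  0.07 ]
can 2524 [ 0.34  -0.004  0.165] [0.665 0.123 0.187]
[0.386 0.038] 0.186
[0.494 0.049] 0.186
[0.603 0.061] 0.186
pink zhist [  0 264 891 188 109 136  63 315 518 138 190 152  42  14   0   0   0   0
   0   0   0]
   0.09 165 [ 0.488 -0.172  0.095] [ 0.412 -0.219  0.09 ] [ 0.553 -0.09   0.104]
   0.05 833 [ 0.543 -0.107  0.061] [ 0.451 -0.222  0.05 ] [0.679 0.028 0.07 ]
```

View pics/c1.png

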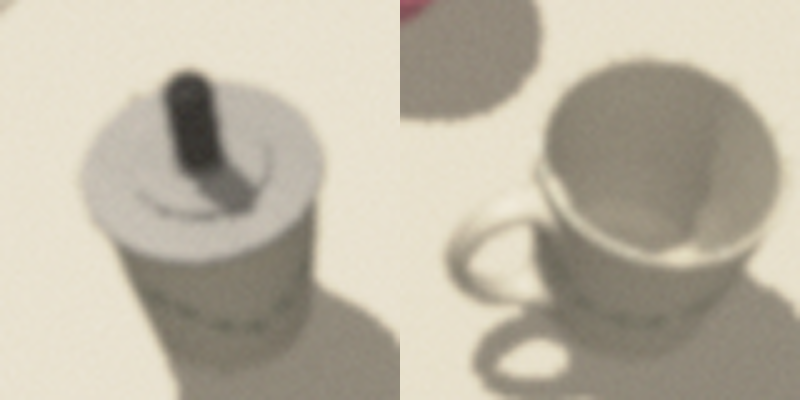

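The crop confirms it: left is a steel lid with a black grip on a mug, right is the empty mug with its handle to image left. Next I'll fit the centres from both cameras.

```bash
python3 - <<'E'
from h import *
for n,i,e in(("top",(190,190,250,260),(415,275,485,345)),("scene",(225,205,265,265),(375,280,435,350))):
    z=np.load(n+"0.npz");W=world(n,z["d"])
    w=W[i[1]:i[3],i[0]:i[2]].reshape(-1,3);w=w[np.isfinite(w[:,0])]
    l=w[(w[:,2]>.092)&(w[:,2]<.104)&(np.hypot(w[:,0]-.446,w[:,1]-.259)<.07)]
    print(n,"lid z",np.median(l[:,2]).round(4))
    import cv2
    h=cv2.convexHull(l[:,:2].astype(np.float32))[:,0]; print(" lid",cv2.minEnclosingCircle(h),circ(h))
    g=w[(w[:,2]>.112)&(w[:,2]<.145)&(np.hypot(w[:,0]-.446,w[:,1]-.259)<.03)]
    from scipy.optimize import least_squares
    print(" grip",least_squares(lambda q:np.hypot(*(g[:,:2]-q).T)-.01,g[:,:2].mean(0)+[.006,.005],loss='soft_l1',f_scale=.002).x, "top",np.percentile(w[np.hypot(w[:,0]-.446,w[:,1]-.259)<.03][:,2],99))
    w=W[e[1]:e[3],e[0]:e[2]].reshape(-1,3);w=w[np.isfinite(w[:,0])]
    l=w[(w[:,2]>.088)]
    h=cv2.convexHull(l[:,:2].astype(np.float32))[:,0]; print(" rim",cv2.minEnclosingCircle(h),circ(l[:,:2]))
s=state();R=s["eef_rot"];p=s["position"]
for t in([.447,.26,.17],): print(R.T@(np.array(t)-p)/.25)
E
```

```text
top lid z 0.0989
 lid ((0.44739121198654175, 0.2569935619831085), 0.052985236048698425) (array([0.44583886, 0.2580315 , 0.04978544]), np.float64(0.0005713256802028291))
 grip [0.44753916 0.25920281] top 0.14966255683673238
 rim ((0.4536745250225067, -0.23795270919799805), 0.048108115792274475) (array([ 0.45298036, -0.23704129,  0.04470113]), np.float64(0.0009592754437941567))
scene lid z 0.1002
 lid ((0.4431592524051666, 0.25860968232154846), 0.05358639359474182) (array([0.44631524, 0.25734063, 0.04993603]), np.float64(0.0019283103443212407))
 grip [0.44728741 0.25956667] top 0.14628181149806782
 rim ((0.4546980559825897, -0.23865021765232086), 0.0497199147939682) (array([ 0.45302678, -0.23825687,  0.04450776]), np.float64(0.0011914917400696473))
[ 0.24375938 -1.06042047  1.38435984]
```

```bash
python3 -m crank '[[0,-0.12,0.16,0,0,0],[0,-0.12,0.16,0,0,0],[0,-0.12,0.16,0,0,0],[0,-0.12,0.16,0,0,0],[0,-0.12,0.16,0,0,0]]' 1 60
cat > w.py <<'E'
import sys
from h import *
np.set_printoptions(suppress=True)
s=state();R=s["eef_rot"];p=s["position"]
print("t",round(s["time"],2),"p",p.round(4),"q",np.round(s["joints"],2),"w",round(s["width"],3),"F",np.round(s["force"],2),"x",R[:,0].round(3),"y",R[:,1].round(3))
t=np.array([float(a) for a in sys.argv[1:4]])
print("share",(R.T@(t-p)/.25).round(3))
rv=np.cross(R[:,0],[0,0,-1]);print("tilt fix rotvec tool /90deg",(R.T@rv/(np.pi/2)).round(3))
E
python3 w.py .4465 .2585 .2
```

```text
time: 0.72
position: [0.343, 0.412, 0.2277]
eef_rot: [[-0.004, 0.297, 0.955], [-0.003, 0.955, -0.297], [-1.0, -0.004, -0.003]]
force: [1.3, 0.8, -0.0]
width: 1.004
t 0.72 p [0.343  0.412  0.2277] q [-0.95  0.47  0.04  1.84 -0.02  0.84  0.37] w 1.004 F [ 1.3   0.76 -0.  ] x [-0.004 -0.003 -1.   ] y [ 0.297  0.955 -0.004]
share [ 0.111 -0.463  0.578]
tilt fix rotvec tool /90deg [-0.    -0.002  0.002]
```

```bash
python3 -m crank '[[0.02,-0.12,0.15,0,0,0],[0.02,-0.12,0.15,0,0,0],[0.02,-0.12,0.15,0,0,0],[0.01,-0.06,0.08,0,0,0],[0,-0.03,0.04,0,0,0]]' >/dev/null; python3 w.py .4465 .2585 .109
```

```text
t 1.35 p [0.4497 0.2529 0.2088] q [-0.6   0.47  0.05  1.91 -0.03  0.77  0.72] w 1.003 F [-0.33  0.59  0.35] x [-0.004 -0.005 -1.   ] y [ 0.302  0.953 -0.006]
share [ 0.399  0.02  -0.018]
tilt fix rotvec tool /90deg [-0.    -0.002  0.004]
```

```bash
python3 -m crank '[[0.08,0.018,-0.016,0,0,0.004],[0.1,0.004,-0.004,0,0,0],[0.1,0,0,0,0,0],[0.02,0,0,0,0,0],[0,0,0,0,0,0]]' >/dev/null; python3 w.py .4465 .2585 .109
```

```text
t 1.98 p [0.4462 0.2625 0.1328] q [-0.61  0.58  0.03  1.98 -0.04  0.58  0.72] w 1.001 F [-0.33 -0.96  0.22] x [-0.002  0.004 -1.   ] y [0.3   0.954 0.003]
share [ 0.095 -0.015  0.006]
tilt fix rotvec tool /90deg [-0.    -0.002 -0.002]
```

```bash
python3 -m crank '[[0.05,-0.014,0.006,0,0,0],[0.03,0,0,0,0,0],[0.01,0,0,0,0,0],[0,0,0,0,0,0],[0,0,0,0,0,0]]' >/dev/null; python3 w.py .4465 .2585 .109
python3 - <<'E'
from h import *
import cv2
p,d=read_camera("top"); q,_=read_camera("scene")
cv2.imwrite("pics/g1.png",np.hstack([cv2.resize(p[150:270,160:280],(400,400)),cv2.resize(q[160:280,200:320],(400,400))]))
E
```

```text
t 2.6 p [0.4477 0.2595 0.1106] q [-0.6   0.62  0.03  2.   -0.04  0.52  0.73] w 1.003 F [-0.17  0.3   0.15] x [ 0.001  0.006 -1.   ] y [0.3   0.954 0.006]
share [ 0.007 -0.005 -0.003]
tilt fix rotvec tool /90deg [-0.    -0.    -0.004]
```

View pics/g1.png

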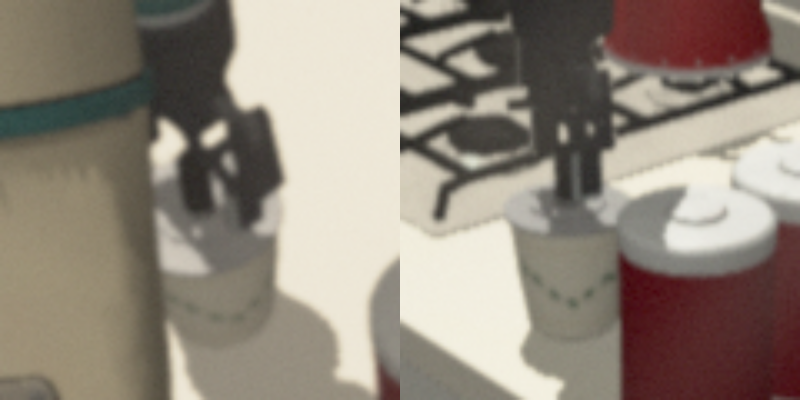

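The grip stands between the fingers in both views: top around crop (205,190), scene around (578,170). Closing now.

```bash
python3 -m crank '[[0,-0.004,-0.003,0,0,-0.004],[0,0,0,0,0,0],[0,0,0,0,0,0],[0,0,0,0,0,0],[0,0,0,0,0,0]]' 0 70 >/dev/null; python3 w.py .4465 .2585 .109; python3 -m crank '[[0,0,0,0,0,0],[0,0,0,0,0,0],[0,0,0,0,0,0],[0,0,0,0,0,0],[0,0,0,0,0,0]]' >/dev/null; python3 w.py .4465 .2585 .32
```

```text
t 3.33 p [0.4469 0.2595 0.1112] q [-0.6   0.62  0.03  2.   -0.04  0.52  0.72] w 0.217 F [-0.95  0.68 -0.01] x [ 0.  0. -1.] y [0.3   0.954 0.001]
share [ 0.009 -0.004 -0.   ]
tilt fix rotvec tool /90deg [-0.  0. -0.]
t 3.95 p [0.4469 0.2594 0.1112] q [-0.6   0.62  0.03  2.   -0.04  0.52  0.72] w 0.215 F [-0.28  0.8   0.72] x [ 0.  0. -1.] y [0.3   0.954 0.001]
share [-0.835 -0.004 -0.   ]
tilt fix rotvec tool /90deg [-0.  0. -0.]
```

```bash
python3 -m crank '[[-0.03,0,0,0,0,0],[-0.05,0,0,0,0,0],[-0.06,0,0,0,0,0],[-0.06,0,0,0,0,0],[-0.03,0,0,0,0,0]]' >/dev/null; python3 w.py .447 .2595 .32
```

```text
t 4.58 p [0.4464 0.2586 0.1721] q [-0.61  0.52  0.04  1.95 -0.03  0.67  0.72] w 0.213 F [ 0.89  0.14 -1.38] x [-0.001 -0.001 -1.   ] y [ 0.3    0.954 -0.001]
share [-0.592  0.004  0.001]
tilt fix rotvec tool /90deg [ 0.    -0.     0.001]
```

```bash
python3 -m crank '[[-0.1,0.004,0.001,0,0,0.001],[-0.13,0,0,0,0,0],[-0.13,0,0,0,0,0],[-0.13,0,0,0,0,0],[-0.08,0,0,0,0,0]]' >/dev/null; python3 w.py .4535 -.2375 .32
python3 - <<'E'
from h import *
import cv2
p,d=read_camera("top"); q,_=read_camera("scene")
cv2.imwrite("pics/l1.png",np.hstack([cv2.resize(p[100:260,140:300],(400,400)),cv2.resize(q[120:280,180:340],(400,400))]))
E
```

```text
t 5.2 p [0.4452 0.258  0.3193] q [-0.62  0.34  0.06  1.77 -0.02  1.04  0.71] w 0.213 F [ 0.51 -0.01 -1.75] x [-0.003 -0.001 -1.   ] y [ 0.3    0.954 -0.002]
share [ 0.    -1.881  0.627]
tilt fix rotvec tool /90deg [ 0.    -0.002  0.002]
```

View pics/l1.png

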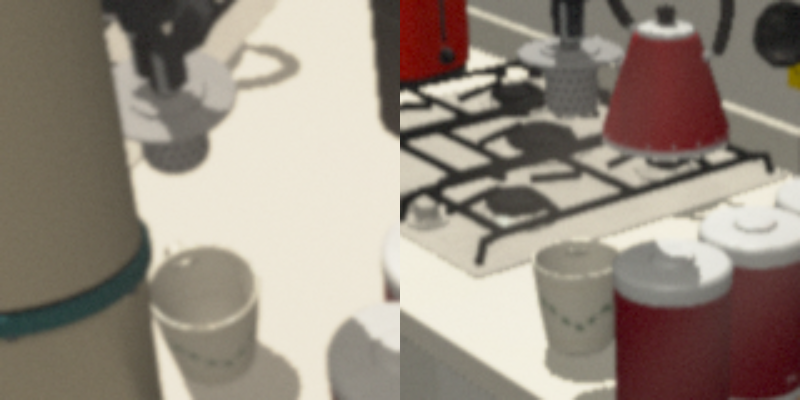

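Lifted cleanly: the basket hangs at scene crop (572,90) and the brewing mug is upright and open at (575,290). Carrying over the row.

```bash
python3 -m crank '[[0,-0.06,0.02,0,0,0.002],[0,-0.1,0.033,0,0,0],[0,-0.12,0.04,0,0,0],[0,-0.12,0.04,0,0,0],[0,-0.1,0.033,0,0,0]]' >/dev/null; python3 w.py .4535 -.2375 .32
```

```text
t 5.92 p [0.4438 0.1182 0.3137] q [-0.4   0.26  0.11  1.9  -0.03  0.99  0.98] w 0.217 F [-0.32  0.67 -1.83] x [-0.01  -0.003 -1.   ] y [ 0.299  0.954 -0.006]
share [-0.021 -1.346  0.462]
tilt fix rotvec tool /90deg [-0.    -0.006  0.004]
```

```bash
python3 -m crank '[[-0.02,-0.1,0.035,0,-0.006,0.004],[-0.005,-0.12,0.04,0,0,0],[-0.005,-0.12,0.04,0,-0.002,0],[-0.005,-0.12,0.04,0,0,0],[-0.005,-0.12,0.04,0,0,0]]' >/dev/null; python3 w.py .4535 -.2375 .32
```

```text
t 6.55 p [ 0.4392 -0.0463  0.3182] q [-0.12  0.23  0.2   1.94 -0.05  0.99  1.36] w 0.216 F [ 0.26  0.69 -0.85] x [-0.01  -0.004 -1.   ] y [ 0.304  0.953 -0.007]
share [-0.004 -0.711  0.287]
tilt fix rotvec tool /90deg [-0.    -0.005  0.005]
```

```bash
python3 -m crank '[[-0.005,-0.12,0.05,0,-0.005,0.005],[-0.005,-0.12,0.05,0,0,0],[0,-0.12,0.05,0,-0.002,0],[0,-0.1,0.04,0,0,0],[0,-0.06,0.025,0,0,0]]' >/dev/null; python3 w.py .4535 -.2375 .32
```

```text
t 7.17 p [ 0.4411 -0.1967  0.3148] q [ 0.15  0.3   0.27  1.85 -0.09  1.01  1.72] w 0.214 F [ 0.    0.77 -1.77] x [-0.01  0.   -1.  ] y [ 0.313  0.95  -0.003]
share [-0.021 -0.14   0.098]
tilt fix rotvec tool /90deg [ 0.    -0.006  0.002]
```

```bash
python3 -m crank '[[0,-0.07,0.05,0,-0.006,0.002],[0,-0.05,0.035,0,0,0],[0,-0.02,0.013,0,0,0],[0,0,0,0,0,0],[0,0,0,0,0,0]]' >/dev/null; python3 w.py .4535 -.2375 .25
python3 - <<'E'
from h import *
import cv2
for n in("top","scene"):
    p,d=read_camera(n); np.savez(n+"1.npz",p=p,d=d)
    cv2.imwrite(f"pics/{n}1.png",p)
E
```

```text
t 7.8 p [ 0.4483 -0.2403  0.3108] q [ 0.23  0.35  0.29  1.79 -0.11  1.02  1.81] w 0.217 F [ 0.    0.35 -1.47] x [-0.009  0.004 -1.   ] y [0.317 0.948 0.   ]
share [0.243 0.017 0.019]
tilt fix rotvec tool /90deg [ 0.    -0.006 -0.   ]
```

View pics/top1.png

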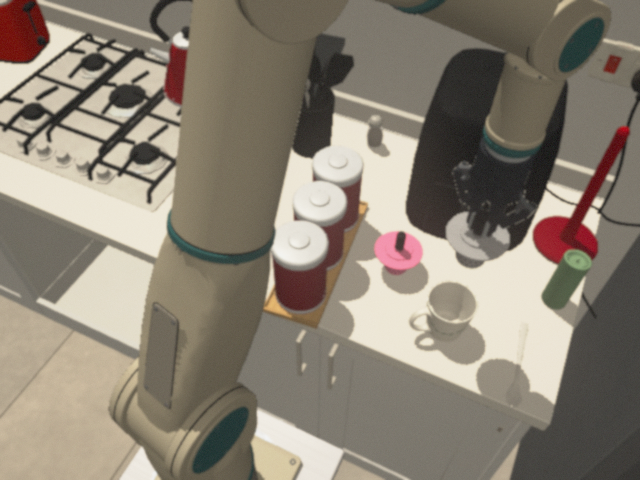

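View pics/scene1.png

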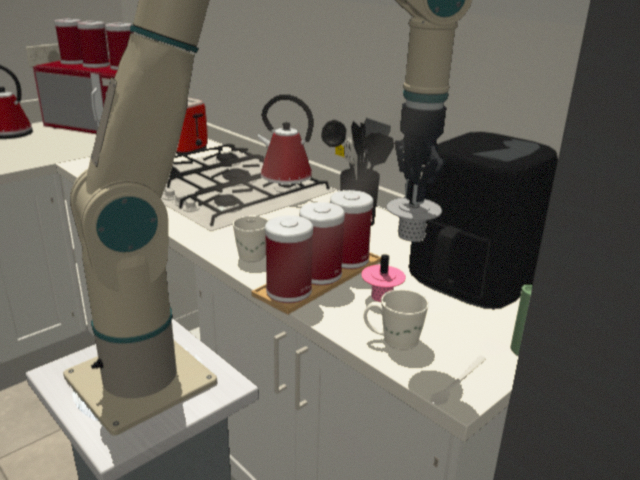

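The infuser hangs over the empty mug (top lid at (478,237), scene basket at (412,228)), and the canisters and mugs have not moved. Lowering partway, then measuring the lid pose.

```bash
python3 -m crank '[[0.06,0.017,0.019,0,-0.006,0],[0.08,0,0,0,0,0],[0.08,0,0,0,0,0],[0.03,0,0,0,0,0],[0,0,0,0,0,0]]' >/dev/null; python3 w.py .4535 -.2375 .186
cat > m.py <<'E'
from h import *
import cv2
np.set_printoptions(suppress=True)
s=state();p=s["position"];R=s["eef_rot"]
for n in("top","scene"):
    im,d=read_camera(n); np.savez(n+"2.npz",p=im,d=d); W=world(n,d).reshape(-1,3)
    W=W[np.isfinite(W[:,0])]
    lz=p[2]-.012
    l=W[(np.hypot(*(W[:,:2]-p[:2]).T)<.065)&(abs(W[:,2]-lz)<.008)&(np.hypot(*(W[:,:2]-p[:2]).T)>.02)]
    h=cv2.convexHull(l[:,:2].astype(np.float32))[:,0]
    c,_=circ(h)
    A=np.c_[l[:,:2]-p[:2],np.ones(len(l))]
    t=np.linalg.lstsq(A,l[:,2],rcond=None)[0]
    from scipy.optimize import least_squares
    t=least_squares(lambda q:A@q-l[:,2],t,loss='soft_l1',f_scale=.001).x
    print(n,len(l),"lid c",c.round(4),"-tcp",(c[:2]-p[:2]).round(4),"slope",t[:2].round(3),"z",t[2].round(4))
    b=W[(np.hypot(*(W[:,:2]-p[:2]).T)<.04)&(W[:,2]<lz-.012)&(W[:,2]>lz-.1)&(W[:,2]>.1)]
    if len(b)>30:
        f=least_squares(lambda q:np.hypot(*(b[:,:2]-q).T)-.025,p[:2],loss='soft_l1',f_scale=.002)
        print("  basket c",f.x.round(4),len(b),"zmin",np.percentile(b[:,2],[1,3]).round(4))
    e=W[(W[:,2]>.088)&(W[:,2]<.099)&(np.hypot(W[:,0]-.4535,W[:,1]+.2375)<.06)]
    if len(e)>30: print("  rim",circ(e[:,:2])[0].round(4),len(e))
    x,y=proj(n,[.4535,-.2375,.15]).astype(int)
    cv2.imwrite(f"pics/{n}_z{int(p[2]*1000)}.png",cv2.resize(im[max(0,y-70):y+70,x-70:x+70],(560,560),interpolation=cv2.INTER_CUBIC))
E
python3 m.py; ls pics
```

```text
t 8.53 p [ 0.456  -0.2353  0.2482] q [ 0.24  0.42  0.26  1.88 -0.14  0.85  1.83] w 0.219 F [-0.22 -0.35 -0.97] x [ 0.003  0.    -1.   ] y [0.313 0.95  0.001]
share [ 0.249 -0.012 -0.007]
tilt fix rotvec tool /90deg [-0.     0.002 -0.001]
top 1453 lid c [ 0.4551 -0.2358  0.0498] -tcp [-0.0008 -0.0005] slope [0.01  0.002] z 0.2357
  basket c [ 0.4568 -0.2358] 161 zmin [0.1763 0.1783]
  rim [ 0.4528 -0.2371  0.0446] 340
scene 785 lid c [ 0.456  -0.2373  0.0501] -tcp [ 0.    -0.002] slope [0.01  0.006] z 0.2375
  basket c [ 0.4572 -0.2359] 497 zmin [0.1797 0.1808]
  rim [ 0.4531 -0.2383  0.0448] 407
c1.png
g1.png
l1.png
scene0.png
scene1.png
scene_z248.png
top0.png
top1.png
top_z248.png
```

```bash
python3 -m crank '[[0.06,-0.012,-0.007,0,0.002,-0.001],[0.07,0,0,0,0,0],[0.06,0,0,0,0,0],[0.02,0,0,0,0,0],[0,0,0,0,0,0]]' >/dev/null; python3 w.py .4535 -.237 .186
```

```text
t 9.25 p [ 0.4541 -0.2393  0.1946] q [ 0.26  0.49  0.24  1.94 -0.17  0.72  1.86] w 0.214 F [-0.1  -0.29 -1.91] x [ 0.003 -0.002 -1.   ] y [ 0.313  0.95  -0.001]
share [ 0.034  0.008 -0.005]
tilt fix rotvec tool /90deg [0.    0.003 0.001]
```

```bash
python3 -m crank '[[0.02,0.008,-0.005,0,0.003,0.001],[0.016,0,0,0,0,0],[0,0,0,0,0,0],[0,0,0,0,0,0],[0,0,0,0,0,0]]' >/dev/null; python3 w.py .4535 -.237 .186; python3 m.py
```

```text
t 9.88 p [ 0.4544 -0.2373  0.1862] q [ 0.26  0.5   0.24  1.95 -0.18  0.7   1.86] w 0.217 F [-0.    0.58 -1.84] x [ 0.002 -0.    -1.   ] y [0.313 0.95  0.   ]
share [ 0.001 -0.    -0.004]
tilt fix rotvec tool /90deg [ 0.     0.001 -0.   ]
top 1330 lid c [ 0.454  -0.2381  0.0499] -tcp [-0.0004 -0.0008] slope [ 0.    -0.002] z 0.1737
  basket c [ 0.4554 -0.2378] 120 zmin [0.1144 0.1156]
  rim [ 0.4528 -0.237   0.0446] 221
scene 799 lid c [ 0.4539 -0.2386  0.0505] -tcp [-0.0005 -0.0014] slope [0.008 0.002] z 0.1752
  basket c [ 0.4551 -0.238 ] 445 zmin [0.1174 0.1184]
  rim [ 0.4534 -0.2379  0.0449] 298
```

```bash
python3 -m crank '[[0,0,-0.006,0,0.001,0],[0,0,0,0,0,0],[0,0,0,0,0,0],[0,0,0,0,0,0],[0,0,0,0,0,0]]' >/dev/null; python3 w.py .4535 -.237 .186; python3 m.py; cd pics; python3 -c "
import cv2,numpy as np
a=[cv2.resize(cv2.imread(f'{n}_z186.png' if __import__('os').path.exists(f'{n}_z186.png') else f'{n}_z185.png'),(400,400)) for n in('top','scene')]
cv2.imwrite('f1.png',np.hstack(a))"; ls
```

```text
t 10.6 p [ 0.4529 -0.2368  0.1863] q [ 0.26  0.5   0.24  1.95 -0.18  0.7   1.86] w 0.214 F [-0.39  0.23 -0.99] x [ 0.  0. -1.] y [0.313 0.95  0.   ]
share [0.001 0.    0.002]
tilt fix rotvec tool /90deg [ 0.  0. -0.]
top 1332 lid c [ 0.4522 -0.2375  0.0497] -tcp [-0.0007 -0.0006] slope [0.005 0.001] z 0.1738
  basket c [ 0.4536 -0.2374] 114 zmin [0.1149 0.1163]
  rim [ 0.453  -0.2368  0.0447] 214
scene 799 lid c [ 0.4521 -0.2384  0.0501] -tcp [-0.0008 -0.0016] slope [0.006 0.005] z 0.1752
  basket c [ 0.4537 -0.2373] 446 zmin [0.1177 0.1187]
  rim [ 0.4532 -0.2383  0.0448] 294
c1.png
f1.png
g1.png
l1.png
scene0.png
scene1.png
scene_z186.png
scene_z248.png
top0.png
top1.png
top_z186.png
top_z248.png
```

View pics/f1.png

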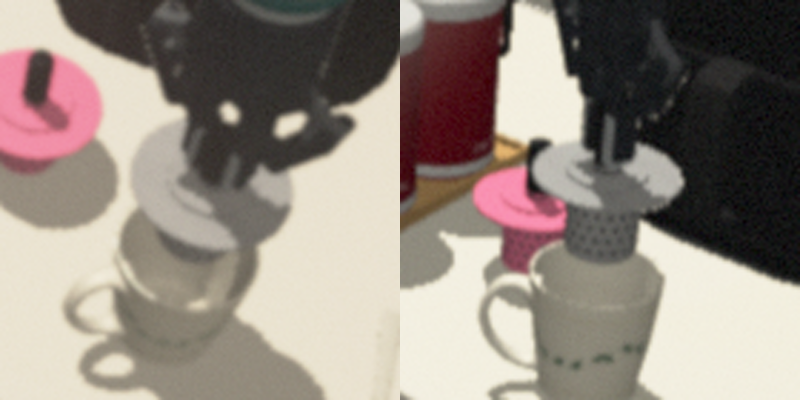

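The picture shows the basket upright and centred above the empty mug's opening (scene crop basket (600,235), mug rim (597,265)), and nothing else touches it. I'll compare the canister and mug positions once more, then hand in.

```bash
python3 - <<'E'
from h import *
for n in("top","scene"):
  for k in "02":
    W=world(n,np.load(f"{n}{k}.npz")["d"]).reshape(-1,3);W=W[np.isfinite(W[:,0])]
    out=[]
    for c,r,lo,hi in(((.391,.048),.05,.178,.2),((.498,.059),.05,.178,.2),((.606,.069),.05,.178,.2),((.4535,-.2375),.06,.088,.099),((.447,.2585),.055,.088,.098)):
        s=W[(np.hypot(*(W[:,:2]-c).T)<r)&(W[:,2]>lo)&(W[:,2]<hi)]
        out.append((s[:,:2].mean(0).round(3).tolist(),len(s)) if len(s) else None)
    print(n,k,out)
hand_in()
E
```

```text
top 0 [([0.393, 0.049], 1008), ([0.502, 0.06], 813), ([0.61, 0.071], 650), ([0.456, -0.237], 365), ([0.44, 0.255], 446)]
top 2 [([0.396, 0.031], 503), ([0.502, 0.05], 580), ([0.61, 0.065], 546), ([0.431, -0.238], 214), ([0.433, 0.298], 33)]
scene 0 [([0.391, 0.045], 598), ([0.498, 0.057], 491), ([0.607, 0.068], 411), ([0.455, -0.237], 401), ([0.427, 0.236], 101)]
scene 2 [([0.393, 0.046], 591), ([0.499, 0.055], 493), ([0.607, 0.067], 429), ([0.442, -0.246], 294), ([0.446, 0.261], 214)]
the job is handed in; nothing more can be done
```

I lifted the steel infuser out of the brewing mug and carried it over the canisters. The gripper now holds it over the empty mug, and I handed the job in at about 10.7 s on the robot's clock.

- **Position over the mug:** The infuser is centred on the opening within about 1–2 mm. That is about the accuracy of the camera calibration, and the two cameras differ by up to 1.5 mm.
- **Upright:** Tilt is under 0.5°.
- **Height above the rim:** The underside is about 20 mm above the rim, going by the arm's reading and the grasp height. The scene camera's lowest basket points suggest 22–23 mm, the top camera's about 20 mm.
- **Force:** The force readings I took stayed below about 2 N throughout, with no sign of contact.
- **Canisters:** In the scene camera their tops are within 2 mm of where they started. The top camera's last canister figures are off by up to 18 mm because the arm partly hid them, so I did not rely on them.
- **Empty mug:** Circle fits to its rim show it in the same place as at the start, within about 1 mm.
- **Brewing mug:** It is upright and close to its starting place by eye and in the scene camera. I had no precise final measurement, because its rim was under the lid at the start and mostly hidden from the top camera at the end.

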